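Clamp the blank through the guard and start the engraver

TASK

Reach through the window of the guard that lies over the clamp lever (the one with the broad flat pad) and press that lever fully down with closed fingers, without touching the guard. Then press the small start button on the white control box and let it come back out. Leave the ball-ended lever and the big stop button alone, keep the control box where it stands, pick nothing up, and do not disturb the other things.

Things in the scene. Friction and masses are not known exactly. Their poses are not given: they have to be found in the camera images.
- bed: slotted aluminium bed fixed to the table: 250 x 280 x 20 mm, its top 20 mm above the table. Origin at table height under the middle of the guard; own x points away from the robot (turned by up to 0.3 rad), y left, z up. The plate reaches from x = -150 to +100 mm and y = -140 to +140 mm; the strip in front of the guard (x below -85 mm) is open.
- guard: the guard: a fixed box-shaped hood over the bed, grey top plate on aluminium corner posts with clear side panels; 170 (x) x 260 (y) mm, top face 110 mm above the table, plate 4 mm thick. Same origin and axes as the bed. Two rectangular windows, left and right, are cut in its top plate, one above each lever. A bar 35 mm wide lies between the windows; they are the only way in; no part of the guard may be touched.
- window_left (a point): centre of the left (+y) window, in the plane of the guard's top face; opening 105 mm along the bed's x by 90 mm along its y
- window_right (a point): centre of the right (-y) window; same size
- clamp_lever (a joint): cam clamp lever: a steel lever ending in a broad flat rectangular pad, under one of the two windows (left or right varies). It hinges at its far (+x) end, 72 mm above the table, about an axis along the bed's y; the handle points towards the robot. 0 = raised, 0.34 rad = stop, fully down (clamped); starts between 0 and 0.1. About 5 N on the pad moves it, friction keeps it wherever it is left.
- clamp_pad (a point): centre of the upper face of the clamp lever's flat pad (40 mm along the lever x 36 mm wide, 8 mm thick), 70 mm from the hinge. About 88 mm above the table when raised at 0, 65 mm when fully down; in between, height falls about 7 mm for 0.1 rad, and it moves less than 2 mm sideways.
- lock_lever (a joint): bed lock lever: same hinge, but a slim round rod ending in a ball, under the other window. Same range; it starts between 0 and 0.2 and must stay where it is.
- lock_ball (a point): centre of the 22 mm ball on the end of the lock lever
- control_box: loose white hand control box, 90 (x) x 150 (y) x 40 mm, about 0.8 kg, on the table to the left or right of the bed. Origin at the centre of its underside, z up. Start button at y = +42 mm, stop button at y = -42 mm on its top, both black.
- start_button (a joint): travel of the start button in m: the small flat button, 22 mm in diameter. 0 = out, 0.006 = fully in; pressed counts from 0.004. Takes 2 N to start and 5 N fully in; springs back.
- start_button_top (a point): centre of the start button's upper face, 52 mm above the table when out; pressed straight down
- stop_button (a joint): travel of the stop button in m: the large mushroom-headed button, 42 mm in diameter; not to be pressed
- stop_button_top (a point): centre of the top of the stop button, 62 mm above the table
- adapter: bystander: loose black power adapter block 90 x 130 x 50 mm
- step_block: bystander: loose dark steel block 25 x 45 x 22 mm lying on the front strip of the bed
- clamp_bolt: bystander: loose steel bolt standing on its 22 mm head on the front strip of the bed, 50 mm tall
- screwdriver: bystander: screwdriver lying beyond the bed
- oil_bottle: bystander: small white bottle 50 mm in diameter, 120 mm tall, standing beyond the bed
- bit_cup: bystander: steel cup 70 mm in diameter, 70 mm tall, standing beyond the bed
- collet_nut: bystander: steel ring 36 mm in diameter, 18 mm tall, on the table
Things that resemble listed ones, but are neither listed nor needed, are in the scene too. What is shaped like the control_box but purple is not meant.

How it is judged:
On the way, in this order (a step that is already met when the one before it is completed fails the run):
1. the clamp lever is pressed fully down (value of joint clamp_lever above 0.31 rad), for 0.2 s.
2. the start button is pressed (value of joint start_button above 0.004 m), for 0.04 s.
At the end, for the whole second after the job is handed in: The clamp lever is down past 0.31 rad (of 0.34), the start button has been pressed after that (at least 4 mm) and is out again, the stop button is out, the ball-ended lever has not moved (3 mm), and the control box stands within 20 mm of where it was, at rest, and nothing is disturbed (value of joint clamp_lever above 0.31 rad and value of joint each of start_button, stop_button below 0.0015 m and distance of lock_ball from where it was at the start of the episode below 0.003 m and distance of control_box from where it was at the start of the episode below 0.02 m and height (world z) of control_box below 0.006 m and linear speed of control_box below 0.01 m/s); the robot touches nothing.
It fails at once if the robot touches the guard (contact force between guard and the fingers above 0.3 N or contact force between guard and the arm above 0.3 N).
It fails at once if the ball-ended lever is moved (more than 3 mm) or the stop button is pressed (distance of lock_ball from where it was at the start of the episode above 0.003 m or value of joint stop_button above 0.002 m).
It fails at once if start is pressed before the clamp is down (value of joint start_button above 0.003 m and value of joint clamp_lever below 0.31 rad).
It fails at once if the control box is lifted, tipped or shoved (more than 20 mm) (height (world z) of control_box above 0.006 m or angle between control_box's own z axis and vertical above 0.1 rad or distance of control_box from where it was at the start of the episode above 0.02 m).
It fails at once if a bystander is moved more than 20 mm (distance of any of adapter, step_block, clamp_bolt, screwdriver, oil_bottle, bit_cup, collet_nut from where it was at the start of the episode above 0.02 m).
It also fails if it takes over 42 s, if anything falls off the work surface, if the arm or the gripper's body presses on something with over 40 N, if the wrist force passes 120 N, or if a joint passes its speed limit or range.

ROBOT

A 7-joint arm with a two-finger parallel gripper is mounted at the origin on the work surface. World frame = base frame: x ahead of the robot, y to its left, z up, the work surface at z = 0. Lengths are in m, angles in rad, forces in N, time in s.
With the tool pointing down it reaches from about 0.35 to 0.9 m from the base axis. Payload 8.1 kg.
Tool frame: the origin (TCP) lies at the very end of the fingers, on their centre line; the grasp point (between the pads) lies 19 mm behind it; z points along the fingers, y is the line along which they close (so a half turn about z gives the same grasp; the last joint's range is limited). The gripper opens to 92 mm and grips with 3 to 60 N. Pads are 19 mm wide; open, the fingers measure 130 mm over their backs; the gripper's body (75 mm by 190 mm) begins 47 mm behind the grasp point.
Start: joints at [1.169, 0.434, 0.025, 1.573, -0.012, 1.134, -0.075], TCP at [0.184, -0.597, 0.227] pointing down, gripper open.
Joint ranges: [-2.62, 2.62], [-0.44, 2.09], [-1.27, 1.32], [0.08, 2.57], [-1.32, 4.46], [0.12, 2], [-2.74, 2.74]. Speed limits (rad/s): [2.22, 2.22, 3.01, 3.01, 3.14, 3.14, 3.14].

INTERFACE

Orientations are given as a rotation vector (axis times angle).
In Python, from cell import readout, cams, job gives the robot as it stands.
- The arm moves only by the tool drive_tool, never from a script. Its argument "commands" is a list of rows, each a list of 3 entries, a list of its own where there are three numbers: the turn, a rotation vector about the tool's x, y, z in rad, then the shift along the tool's x, y, z in cm, then the gripper's target within -1 to 1 (fully open at 1, half-way at 0, shut at -1). A call has 1 to 20 rows; each row is the pose to reach, as a shift and turn from the pose commanded when the call began, along the tool's axes at that moment; what a row does not reach only later rows make up. A row lasts 1/12 s, in which the tool goes at most 41.7 mm and 7.16 degrees, less where a joint would pass 70% of its speed; a pose out of reach is approached as far as the arm can. A call with a gripper value outside its range is refused whole. The fingers move at their own pace and stop on an object; "newtons" is the grip in N (left out, the last holds). Time passes only in rows, so rows that repeat a pose let the fingers close. It gives the time, the measured TCP pose, the force, the opening and the grip force at its end, in the units of the state.
- readout.observe(): the state, without advancing time (a new reading comes with each control period).
- cams.get_image(name): name is "scene" or "top" or "wrist"; returns the picture (384x512x3 uint8, blue, green, red); there is no depth.
- cams.camera_info(name): a dict with "camera_matrix" (3x3 intrinsics, pixels), "R" (3x3) and "t" (3): a world point X has camera coordinates R X + t. Camera axes: x right, y down, z forward; pixel columns grow to the right and rows downward; lengths in m; the calibration is good to about 2 mm. A picture is of the moment at which its call begins: read the wrist's pose just before it. camera_info takes no time and is no camera call; for the wrist camera it gives the pose at the moment of the call.
- job.sign_off(): hands the job in; it is judged then, once.
The state is a dict: "clock": time; "joints": joint angles; "dq": joint speeds; "joint_efforts": joint torques, N m; "position": TCP position; "ee_rot": TCP orientation; "force": force on the tool from outside, world axes, zero at the start; "ft_torque": the same for the moment, N m; "width": opening from 0.0 (shut) to 1.0 (fully open); "gripper_force": force on a finger pad.
Only numpy, scipy, OpenCV 4.12 (cv2) and the standard library are available. Lean on these libraries where they do the work, as an engineer would, in place of code of your own. Each camera call takes 0.05 s, during which the arm holds its last target. There are 200 camera calls.

## Working session

There is one attempt and no reset: what is moved stays moved. The work goes in short steps, Python scripts to look and compute and a tool call to move; the robot and the scene stay as the last step left them, time stands still between calls to the robot, and variables do not carry over. Pictures are saved under pics/ and viewed, at most 10 in all, crops included, and the job is handed in when it is done.

Besides the shell and the picture viewer there is one more tool, called after "Emit:" by a JSON object that holds its "op" and its "data". drive_tool: Moves the arm, as the interface text tells. Its arguments: {"type":"object","properties":{"commands":{"type":"array"},"newtons":{"type":"number"}},"required":["commands"]}

```bash
ls; mkdir -p pics; python3 - <<'E'
from cell import readout,cams
import cv2
s=readout.observe();print({k:s[k] for k in('clock','position','ee_rot','force','width')})
for n in('scene','top'):
    cv2.imwrite(f'pics/{n}0.png',cams.get_image(n))
    i=cams.camera_info(n);print(n,i)
E
```

```text
pics
{'clock': 0.0, 'position': array([ 0.18374615, -0.59683501,  0.22593485]), 'ee_rot': array([-3.10508249e+00, -4.67277697e-01,  6.64980361e-04]), 'force': array([ 0.22774212, -0.93559997, -0.159041  ]), 'width': 0.9998436901505008}
scene {'camera_matrix': array([[351.01567816,   0.        , 261.83089875],
       [  0.        , 351.01567816, 188.99788005],
       [  0.        ,   0.        ,   1.        ]]), 'R': array([[ 0.68272728,  0.7305472 , -0.01357376],
       [ 0.62719391, -0.59546733, -0.50204229],
       [-0.37484832,  0.33424459, -0.86473655]]), 't': array([-0.33797451, -0.30987713,  1.43351683])}
top {'camera_matrix': array([[458.8456889 ,   0.        , 251.8095319 ],
       [  0.        , 458.8456889 , 202.11247226],
       [  0.        ,   0.        ,   1.        ]]), 'R': array([[-0.01542319, -0.99966307, -0.02087738],
       [-0.98718696,  0.01854061, -0.15848708],
       [ 0.15882076,  0.0181655 , -0.98714031]]), 't': array([-0.0376987 ,  0.55016125,  1.28569973])}
```

View pics/top0.png

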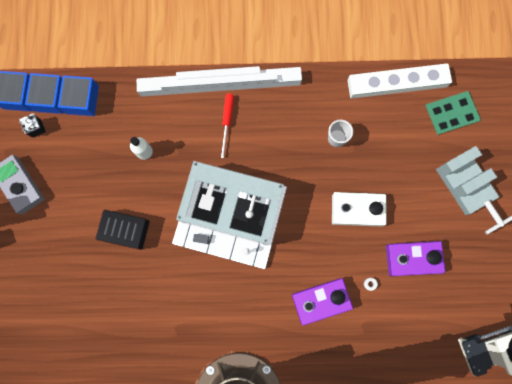

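View pics/scene0.png

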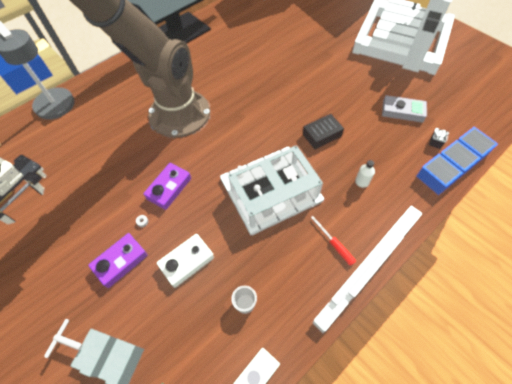

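The top view shows the guard at (232,210). The flat pad is in its left window at (206,202), and the ball lever is in the right window at (248,213). Three boxes have the control-box shape: white at (359,208), purple at (322,301) and purple at (416,258). The white one fits the description. Its small start button is at (346,208) and the large stop button is at (376,208). I'll enlarge these areas to confirm.

```bash
python3 - <<'E'
import cv2,numpy as np
t=cv2.imread('pics/top0.png');s=cv2.imread('pics/scene0.png')
def c(im,x,y,w,h,W,H): return cv2.resize(im[y:y+h,x:x+w],(W,H),interpolation=cv2.INTER_CUBIC)
a=np.hstack([c(t,165,155,130,115,390,345),c(s,212,140,120,106,390,345)])
b=np.hstack([c(t,322,180,75,48,390,250),c(s,150,228,75,48,390,250)])
cv2.imwrite('pics/crop1.png',np.vstack([a,b]))
E
```

```text
(no output)
```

View pics/crop1.png

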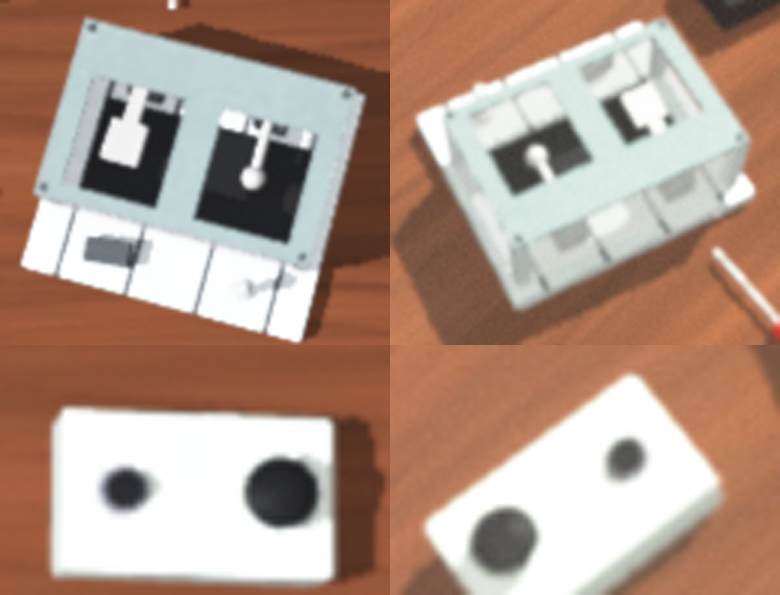

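The crop confirms it: white box with a small flat start button (346,208) and a large mushroom stop button (376,208). The flat pad is in the left window and the ball in the right. Next I'll triangulate from both views.

```bash
cat > h.py <<'E'
import numpy as np,cv2
from cell import readout,cams
from scipy.spatial.transform import Rotation as Ro
def P(n):
    i=cams.camera_info(n);return i['camera_matrix']@np.c_[i['R'],i['t']]
def tri(a,b,Pa,Pb):
    X=cv2.triangulatePoints(Pa,Pb,np.float64(a).reshape(2,1),np.float64(b).reshape(2,1)).ravel();return X[:3]/X[3]
def plane(p,Pm,z):
    H=Pm[:,[0,1,3]].copy();H[:,2]+=Pm[:,2]*z
    q=np.linalg.solve(H,[*p,1.]);return q[:2]/q[2]
E
python3 - <<'E'
from h import *
np.set_printoptions(precision=4,suppress=True)
t=cv2.imread('pics/top0.png');s=cv2.imread('pics/scene0.png')
Pt,Ps=P('top'),P('scene')
T=lambda x,y:((x+.5)/3-.5+165,(y+.5)/3-.5+155)
S=lambda x,y:((x-390+.5)/3.25-.5+212,(y+.5)/3.25-.5+140)
def blob(im,x,y,w,h):
    g=cv2.cvtColor(im,cv2.COLOR_BGR2GRAY)[y:y+h,x:x+w]
    m=cv2.moments(np.uint8(g<130),True);return (m['m10']/m['m00']+x,m['m01']/m['m00']+y)
pts={'pad':(T(125,140),S(642,105)),'ball':(T(253,178),S(537,155)),
'FL':(T(42,188),S(660,25)),'BL':(T(92,28),S(740,138)),'BR':(T(347,94),S(517,240)),'FR':(T(302,257),S(449,117)),
'start':(blob(t,338,199,16,17),blob(s,188,242,14,15)),'stop':(blob(t,366,198,20,20),blob(s,163,257,17,17))}
X={}
for k,(a,b) in pts.items():
    X[k]=tri(a,b,Pt,Ps);print(k,np.round(a,1),np.round(b,1),X[k])
G={k:np.array([*plane(pts[k][0],Pt,.11)]) for k in('FL','BL','BR','FR')}
c=np.mean(list(G.values()),0);ax=G['BL']+G['BR']-G['FL']-G['FR'];th=np.arctan2(ax[1],ax[0])
print('guard c top',c,'tri',np.mean([X[k] for k in G],0),'yaw',th,'sizes',np.linalg.norm(G['BL']-G['FL']),np.linalg.norm(G['FR']-G['FL']))
R=np.array([[np.cos(th),-np.sin(th)],[np.sin(th),np.cos(th)]])
for k in X: print(k,'in bed',R.T@(X[k][:2]-c))
print('winL',c+R@[0,.0625],'winR',c+R@[0,-.0625])
print('on planes: pad',plane(pts['pad'][0],Pt,.085),'start',plane(pts['start'][0],Pt,.052),plane(pts['start'][1],Ps,.052))
for nm,q in(('winLcorners',[(80,185),(160,205),(185,105),(103,80)]),):
    for u in q: print(R.T@(plane(T(*u),Pt,.11)-c))
s0=readout.observe();M=Ro.from_rotvec(s0['ee_rot']).as_matrix();print(M)
E
```

```text
pad [206.3 201.3] [289.2 172. ] [0.547  0.0796 0.0861]
ball [249. 214.] [256.9 187.3] [ 0.511  -0.0384  0.0767]
FL [178.7 217.3] [294.7 147.3] [0.4999 0.1526 0.1106]
BL [195.3 164. ] [319.3 182.1] [0.6502 0.1087 0.1096]
BR [280.3 186. ] [250.7 213.5] [ 0.5824 -0.1273  0.1112]
FR [265.3 240.3] [229.8 175.7] [ 0.4331 -0.0834  0.1097]
start [345.6 207.1] [194.8 249.3] [ 0.5294 -0.3163  0.0464]
stop [375.9 207.9] [171.2 265.3] [ 0.5243 -0.4001  0.0554]
guard c top [0.5413 0.0124] tri [0.5414 0.0126 0.1103] yaw -0.29171392454393796 sizes 0.1560565902822225 0.2458093126349366
pad in bed [-0.0138  0.066 ]
ball in bed [-0.0144 -0.0574]
FL in bed [-0.08    0.1224]
BL in bed [0.0767 0.1235]
BR in bed [ 0.0795 -0.122 ]
FR in bed [-0.0761 -0.1229]
start in bed [ 0.0832 -0.3183]
stop in bed [ 0.1024 -0.4   ]
winL [0.5593 0.0723] winR [ 0.5233 -0.0474]
on planes: pad [0.5474 0.08  ] start [ 0.5285 -0.3155] [ 0.5319 -0.3166]
[-0.0677  0.0901]
[-0.0655  0.0143]
[0.0296 0.0184]
[0.0317 0.0983]
[[ 0.9557  0.2943 -0.0004]
 [ 0.2943 -0.9557  0.0012]
 [-0.0001 -0.0013 -1.    ]]
```

Heights agree: the guard is 110 mm, the pad about 86 mm, and both buttons read near their listed heights. The pad sits at (-14,66) in the bed frame, inside the left window, which spans about x -68..37 and y 17..107. I'll close the fingers and move to hover over the pad with the tool aligned to the bed.

Emit:
{"op": "drive_tool", "data": {"commands": [[[0, 0, 0.59], [54.6, -54, 0], -1], [[0, 0, 0.59], [54.6, -54, 0], -1], [[0, 0, 0.59], [54.6, -54, 0], -1], [[0, 0, 0.59], [54.6, -54, 0], -1], [[0, 0, 0.59], [54.6, -54, 0], -1], [[0, 0, 0.59], [54.6, -54, 0], -1], [[0, 0, 0.59], [54.6, -54, 0], -1], [[0, 0, 0.59], [54.6, -54, 0], -1], [[0, 0, 0.59], [54.6, -54, 0], -1], [[0, 0, 0.59], [54.6, -54, 0], -1], [[0, 0, 0.59], [54.6, -54, 0], -1], [[0, 0, 0.59], [54.6, -54, 0], -1], [[0, 0, 0.59], [54.6, -54, 0], -1], [[0, 0, 0.59], [54.6, -54, 0], -1], [[0, 0, 0.59], [54.6, -54, 0], -1], [[0, 0, 0.59], [54.6, -54, 0], -1], [[0, 0, 0.59], [54.6, -54, 0], -1], [[0, 0, 0.59], [54.6, -54, 0], -1], [[0, 0, 0.59], [54.6, -54, 0], -1], [[0, 0, 0.59], [54.6, -54, 0], -1]], "newtons": 10}}

```text
clock: 1.77
position: [0.5479, 0.0857, 0.2262]
ee_rot: [-3.107, 0.445, 0.001]
force: [-0.3, -0.0, 0.0]
width: 0.005
gripper_force: 0.0
```

```bash
python3 - <<'E'
from h import *
w=cams.get_image('wrist');cv2.imwrite('pics/w1.png',w)
s=readout.observe();print(s['position'],s['ee_rot'],s['dq'])
Pw=P('wrist')
c=np.array([.5413,.0124]);th=-.2917;R=np.array([[np.cos(th),-np.sin(th)],[np.sin(th),np.cos(th)]])
for X in ([.547,.0796,.086],s['position'],[*(c+R@[-.068,.0175]),.11],[*(c+R@[.037,.1075]),.11]):
    p=Pw@[*X,1];print(p[:2]/p[2])
E
```

```text
[0.5470776  0.08235028 0.22605305] [-3.10850451e+00  4.48725843e-01  1.70051460e-03] [ 0.04763738 -0.02668721  0.04476508  0.04263413  0.00888112  0.00661807
  0.02427395]
[265.11379162 175.82482564]
[263.58697816 236.09890631]
[319.24515692 241.17352942]
[215.03896749 120.72333372]
```

View pics/w1.png

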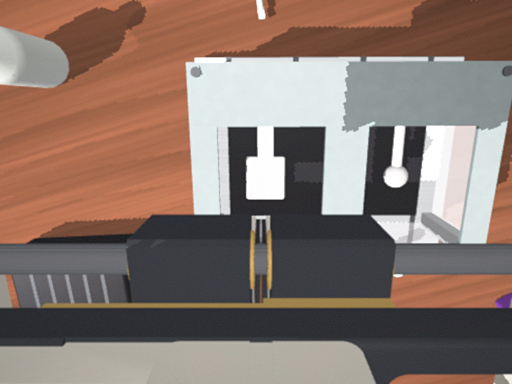

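The wrist view shows the pad at (265,178), against a predicted (265,176). The left window spans columns 218–324 with its far edge at row 127, which gives clearances of about 20 mm or more. Next I descend through the window.

Emit:
{"op": "drive_tool", "data": {"commands": [[[0, 0, 0], [0, 0, 2], -1], [[0, 0, 0], [0, 0, 4], -1], [[0, 0, 0], [0, 0, 6], -1], [[0, 0, 0], [0, 0, 8], -1], [[0, 0, 0], [0, 0, 9.5], -1], [[0, 0, 0], [0, 0, 11], -1], [[0, 0, 0], [0, 0, 12], -1], [[0, 0, 0], [0, 0, 12.5], -1], [[0, 0, 0], [0, 0, 12.5], -1], [[0, 0, 0], [0, 0, 12.5], -1]]}}

```text
clock: 2.65
position: [0.547, 0.079, 0.1021]
ee_rot: [3.108, -0.457, 0.0]
force: [0.2, 0.1, 0.5]
width: 0.009
gripper_force: 0.0
```

Press down gradually to about z = 0.064.

Emit:
{"op": "drive_tool", "data": {"commands": [[[0, 0, 0], [0, 0, 0.6], -1], [[0, 0, 0], [0, 0, 1.2], -1], [[0, 0, 0], [0, 0, 1.6], -1], [[0, 0, 0], [0, 0, 2], -1], [[0, 0, 0], [0, 0, 2.3], -1], [[0, 0, 0], [0, 0, 2.6], -1], [[0, 0, 0], [0, 0, 2.9], -1], [[0, 0, 0], [0, 0, 3.2], -1], [[0, 0, 0], [0, 0, 3.4], -1], [[0, 0, 0], [0, 0, 3.6], -1], [[0, 0, 0], [0, 0, 3.7], -1], [[0, 0, 0], [0, 0, 3.7], -1], [[0, 0, 0], [0, 0, 3.7], -1]]}}

```text
clock: 3.73
position: [0.5467, 0.0796, 0.0658]
ee_rot: [3.108, -0.456, 0.0]
force: [-7.7, -0.2, 19.0]
width: 0.001
gripper_force: 10.0
```

Emit:
{"op": "drive_tool", "data": {"commands": [[[0, 0, 0], [0, 0, 0.15], -1], [[0, 0, 0], [0, 0, 0.3], -1], [[0, 0, 0], [0, 0, 0.3], -1], [[0, 0, 0], [0, 0, 0.3], -1], [[0, 0, 0], [0, 0, 0.3], -1]]}}

```text
clock: 4.15
position: [0.5468, 0.0797, 0.0648]
ee_rot: [3.108, -0.456, 0.002]
force: [-16.9, -2.5, 43.5]
width: 0.009
gripper_force: 24.9
```

The lever is hard against its stop: the force rose to 43 N for about 1 mm of motion. I'll withdraw straight up.

Emit:
{"op": "drive_tool", "data": {"commands": [[[0, 0, 0], [0, 0, -1], -1], [[0, 0, 0], [0, 0, -3], -1], [[0, 0, 0], [0, 0, -5], -1], [[0, 0, 0], [0, 0, -8], -1], [[0, 0, 0], [0, 0, -11], -1], [[0, 0, 0], [0, 0, -14], -1], [[0, 0, 0], [0, 0, -16], -1], [[0, 0, 0], [0, 0, -16], -1], [[0, 0, 0], [0, 0, -16], -1]]}}

```text
clock: 4.9
position: [0.5478, 0.0795, 0.2227]
ee_rot: [-3.108, 0.456, -0.004]
force: [-0.8, -0.5, -0.7]
width: 0.001
gripper_force: 0.0
```

```bash
python3 - <<'E'
from h import *
w=cams.get_image('wrist');cv2.imwrite('pics/w2.png',w)
s=readout.observe();print(s['position'],s['ee_rot'])
M=Ro.from_rotvec(s['ee_rot']).as_matrix()
print(M.T@(np.array([.53,-.316,.15])-s['position']))
for z in(.088,.065):
    Pw=P('wrist');p=Pw@[.547,.0796,z,1];print(p[:2]/p[2])
    
E
```

```text
[0.54693281 0.07927978 0.22142692] [ 3.10817126e+00 -4.56109262e-01  7.44420328e-04]
[0.09731149 0.38347494 0.07149877]
[261.75397812 178.46522685]
[261.65050148 173.23349027]
```

View pics/w2.png

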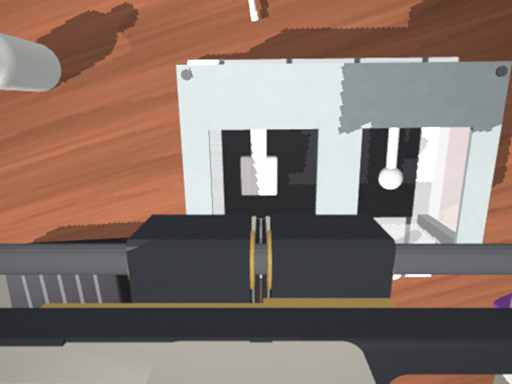

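The pad is now lower, at (258,175), and shadowed. The ball is unchanged at (391,178). Next I move over the start button.

Emit:
{"op": "drive_tool", "data": {"commands": [[[0, 0, 0], [9.7, 38.3, 0], -1], [[0, 0, 0], [9.7, 38.3, 0], -1], [[0, 0, 0], [9.7, 38.3, 0], -1], [[0, 0, 0], [9.7, 38.3, 0], -1], [[0, 0, 0], [9.7, 38.3, 0], -1], [[0, 0, 0], [9.7, 38.3, 0], -1], [[0, 0, 0], [9.7, 38.3, 0], -1], [[0, 0, 0], [9.7, 38.3, 0], -1], [[0, 0, 0], [9.7, 38.3, 0], -1], [[0, 0, 0], [9.7, 38.3, 0], -1], [[0, 0, 0], [9.7, 38.3, 3], -1], [[0, 0, 0], [9.7, 38.3, 5], -1], [[0, 0, 0], [9.7, 38.3, 5], -1], [[0, 0, 0], [9.7, 38.3, 5], -1]]}}

```text
clock: 6.12
position: [0.5285, -0.3146, 0.1697]
ee_rot: [-3.107, 0.455, 0.007]
force: [0.9, 0.6, 0.9]
width: 0.005
gripper_force: 0.0
```

```bash
python3 - <<'E'
from h import *
w=cams.get_image('wrist');cv2.imwrite('pics/w3.png',w)
s=readout.observe();print(s['position'],s['ee_rot'])
Pw=P('wrist');p=Pw@[.53,-.316,.052,1];print(p[:2]/p[2])
np.save('pw3.npy',Pw)
E
```

```text
[ 0.52962902 -0.31482748  0.1712987 ] [-3.10791930e+00  4.54950581e-01  2.32482398e-03]
[263.43872468 181.02937251]
```

View pics/w3.png

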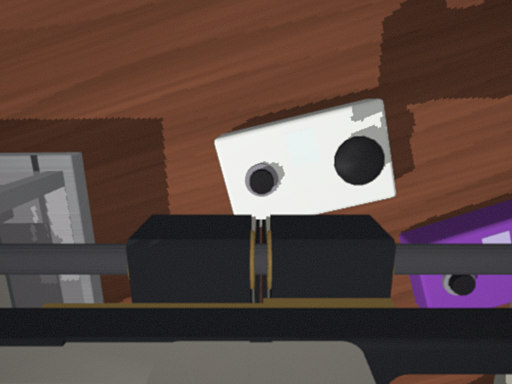

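The start button is at (262,180), against a predicted (263,181), and the stop button at (359,160) is well clear of the fingers. I'll descend to just above it.

Emit:
{"op": "drive_tool", "data": {"commands": [[[0, 0, 0], [0, 0, 2], -1], [[0, 0, 0], [0, 0, 4], -1], [[0, 0, 0], [0, 0, 6], -1], [[0, 0, 0], [0, 0, 8], -1], [[0, 0, 0], [0, 0, 9.5], -1], [[0, 0, 0], [0, 0, 10.5], -1], [[0, 0, 0], [0, 0, 11], -1], [[0, 0, 0], [0, 0, 11], -1], [[0, 0, 0], [0, 0, 11], -1]]}}

```text
clock: 6.92
position: [0.5305, -0.3155, 0.0627]
ee_rot: [3.108, -0.456, 0.002]
force: [-0.1, -0.4, 0.6]
width: 0.007
gripper_force: 0.0
```

Emit:
{"op": "drive_tool", "data": {"commands": [[[0, 0, 0], [0, 0, 0.5], -1], [[0, 0, 0], [0, 0, 0.9], -1], [[0, 0, 0], [0, 0, 1.2], -1], [[0, 0, 0], [0, 0, 1.4], -1], [[0, 0, 0], [0, 0, 1.5], -1], [[0, 0, 0], [0, 0, 1.6], -1], [[0, 0, 0], [0, 0, 1.6], -1], [[0, 0, 0], [0, 0, 1.6], -1]]}}

```text
clock: 7.58
position: [0.5303, -0.3156, 0.0464]
ee_rot: [3.108, -0.456, 0.002]
force: [-0.3, 0.2, 6.5]
width: 0.006
gripper_force: 3.2
```

Emit:
{"op": "drive_tool", "data": {"commands": [[[0, 0, 0], [0, 0, 0.1], -1], [[0, 0, 0], [0, 0, 0.1], -1], [[0, 0, 0], [0, 0, 0.1], -1]]}}

```text
clock: 7.83
position: [0.5304, -0.3156, 0.0462]
ee_rot: [3.108, -0.456, 0.002]
force: [-2.3, 1.8, 14.7]
width: 0.008
gripper_force: 7.5
```

The button is fully in: 14.7 N and no further motion at z = 46 mm. I'll lift off.

Emit:
{"op": "drive_tool", "data": {"commands": [[[0, 0, 0], [0, 0, -1], -1], [[0, 0, 0], [0, 0, -3], -1], [[0, 0, 0], [0, 0, -6], -1], [[0, 0, 0], [0, 0, -9], -1], [[0, 0, 0], [0, 0, -12.5], -1], [[0, 0, 0], [0, 0, -12.5], -1], [[0, 0, 0], [0, 0, -12.5], -1], [[0, 0, 0], [0, 0, -12.5], -1]]}}

```text
clock: 8.5
position: [0.5292, -0.3151, 0.1694]
ee_rot: [-3.108, 0.456, 0.001]
force: [-0.8, -0.1, -0.4]
width: 0.006
gripper_force: 0.0
```

```bash
python3 - <<'E'
from h import *
cv2.imwrite('pics/w4.png',cams.get_image('wrist'));t=cams.get_image('top');cv2.imwrite('pics/t4.png',t)
s=readout.observe();print(s['position'],s['force'])
w4=cv2.imread('pics/w4.png')
cv2.imwrite('pics/end.png',np.hstack([cv2.resize(w4[80:225,200:410],(420,290)),cv2.resize(t[155:270,165:295],(328,290))]))
E
```

```text
[ 0.52879678 -0.31482505  0.16831966] [ 0.30206082 -0.80141832 -0.73280407]
```

View pics/end.png

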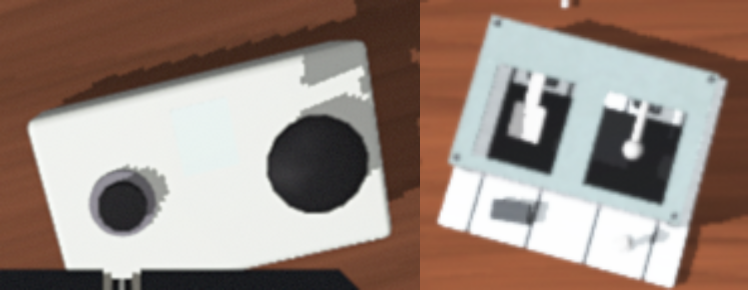

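The start button is out again with its shadow back, the box hasn't moved, the clamp is down, and the ball lever and bystanders are where they were. I'll hand it in.

```bash
python3 -c "
from cell import job
print(job.sign_off())"
```

```text
the job is handed in; nothing more can be done
None
```

I pressed the clamp lever down to its stop, then pressed the start button and let it come back out, and handed the job in at about 8.6 s; sign-off returned no verdict, but the last pictures show the control box, the ball lever and the parts on the bed where they were.

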